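# Show the tall pill box to the phone

### The arm

A 6-joint arm with a two-finger parallel gripper is mounted at the origin on the work surface. World frame = base frame: x ahead of the robot, y to its left, z up, the work surface at z = 0. Lengths are in m, angles in rad, forces in N, time in s.
With the tool pointing down it reaches from about 0.35 to 0.85 m from the base axis. Payload 8.1 kg.
Tool frame: the origin (TCP) lies on the centre line of the jaws, within the pads' length; the fingertips stand 11 mm ahead of it and the grasp point (between the pads) lies 8 mm behind it (tip_reach is the z of the fingertips in the tool frame, in m); z points along the fingers, y is the direction in which the jaws open and shut (so a half turn about z gives the same grasp; the last joint's range is limited). The gripper opens to 93 mm and grips with 3 to 60 N. Pads are 15 mm wide; open, the fingers measure 128 mm over their backs; the gripper's body (75 mm by 188 mm) begins 65 mm behind the grasp point.
Start: joints at [-1.42, 0.13, 1.488, -0, 1.523, -0.085], TCP at [0.14, -0.583, 0.23] pointing down, gripper open.
Joint ranges: [-2.96, 2.96], [-0.89, 2.26], [0.02, 2.5], [-1.34, 4.48], [0, 2.73], [-2.66, 2.66]. Speed limits (rad/s): [2.39, 2.39, 2.79, 3.14, 3.14, 3.14].

### API

Orientations are given as a rotation vector (axis times angle).
In Python, from plant import read_state, read_camera, camera_params, close_job, silhouettes, tip_of, tip_reach gives the robot as it stands.
- The arm moves only by the shell command python3 -m creep 'ROWS' [FORCE]. ROWS is JSON, a list of rows, each a list of 5 numbers: the shift along the tool's x, y, z in m, then the turn about the tool's z in rad, then the closure in counts, from 0 (fully open) to 255 (shut). In form: [[dx, dy, dz, twist, gripper], ...]. A call has 1 to 12 rows; each row shifts and turns the commanded pose from where the row before left it, along the tool's axes as they then stand; what a row does not reach is not made up. A row lasts 1/12 s, in which the tool goes at most 41.7 mm and 7.16 degrees, less where a joint would pass 70% of its speed; a pose out of reach is approached as far as the arm can. A call is refused whole if a number of a shift passes 0.0417 or a number of a turn 0.125, either way. A call with a gripper value outside its range is refused whole. The fingers move at their own pace and stop on an object; FORCE is the grip in N (left out, the last holds). Time passes only in rows, so rows that do not move let the fingers close. It gives the time, the measured TCP pose, the force and the opening at its end, in the units of the state.
- read_state(): the state, without advancing time (a new reading comes with each control period).
- read_camera(name): name is "scene" or "top"; returns the picture (384x512x3 uint8, red, green, blue); there is no depth.
- camera_params(name): a dict with "fov_y" (degrees; the focal length in pixels is half the picture's height over the tangent of half this angle, whatever the lens; pixels are square), "cx", "cy" (the principal point, pixels), "k1" (the pictures are not rectified: a ray, as slopes to the right and down, at radius r is drawn at 1 + k1 r^2 times it, then the intrinsics apply), "position" and "rotation" of the camera in the world. Camera axes: x right, y down, z forward; pixel columns grow to the right and rows downward; lengths in m; the calibration is good to about 2 mm. A picture is of the moment at which its call begins. camera_params takes no time and is no camera call.
- close_job(): hands the job in, once; it reports no verdict.
Trained networks look in the newest picture that a camera, given by its name, has taken for a name from the list of things; names that differ only in an ending like _2 or _b are one class to them, and where a whole thing is asked for, a point or a joint stands for the part that bears it (a point fixed in the world has none). Each returns a list of dicts, best first, with "confidence" (0 to 1); they miss things now and then, are a little off and sometimes report something else, mostly with a low value. They report only what shows in the picture. A call takes as long as a camera call.
- silhouettes(camera, query): "region" (384x512 bool, what is visible of it) and "pixel" ([column, row] in pixels, amid what is visible of it).
- tip_of(camera, query): "pixel" ([column, row] in pixels: a listed point, or the origin of a listed thing).
The state is a dict: "t": time; "q": joint angles; "dq": joint speeds; "joint_torque": joint torques, N m; "tool_pos": TCP position; "orientation": TCP orientation; "force": force on the tool from outside, world axes, zero at the start; "wrist_torque": the same for the moment, N m; "opening": finger opening in m.
Only numpy, scipy, OpenCV 4.12 (cv2) and the standard library are available. Lean on these libraries where they do the work, as an engineer would, in place of code of your own. Each camera call takes 0.05 s, during which the arm holds its last target.

### The job

To show the evening pills on a video call, first clear the view: slide the egg cup along the crate's top, upright and without lifting it, onto the empty ring mark at the side, and let go of it there. Then take the tall box up out of the pill organiser and hold it in the air in front of the phone, upright and with a broad face square to the phone as seen from above, its middle 12 cm in front of the middle of the screen and 11 cm above the crate's top. Finish while still holding it there, motionless, and leave the phone, the two low boxes and the shoehorn where they are.

Things in the scene. Friction and masses are not known exactly. Their poses are not given: they have to be found in the camera images.
- crate: Whitewashed wooden crate, fixed, 360 (x) x 580 (y) x 160 mm high; a small swing door in its front (not used) faces the robot. Origin at the centre of its underside, on the work surface; x points to its back, away from the robot, y along its length, z up. Its flat top is 160 mm above the work surface, and all the other things are on it.
- egg_cup_center (a point): White ceramic egg cup, a brown egg fixed in it, loose, 150 g, upright before the phone on a ring mark. 78 mm high; foot 52 mm across, stem 24, bowl 48 with upright sides 42 to 62 mm above the underside, egg on top. Point: on its axis, 39 mm above the underside; z is its axis. Pinched across its travel it rocks about the pads as the foot drags; with a finger ahead and one behind it stays upright.
- side_mark_center (a point): Centre of the empty ring mark, a thin grey circle 68 mm across drawn on the crate's top; nothing to feel, at the height of the top. It lies towards one end of the crate, left or right, the end opposite to the pill organiser. (The egg cup's starting place has the same kind of mark, before the phone.)
- organiser: Clear plastic tray of the pill organiser, stuck fast on the crate's top towards one end, 58 (x) x 118 (y) x 20 mm high, with three slots in a row along its y, 34 mm apart, each 43 (x) x 19 (y) mm and 16 mm deep (slot floors 4 mm above the crate's top). Origin at the centre of its underside.
- tall_box_center (a point): The tall pill box: narrow clear plastic box with a grey lid, loose, 50 g nominal, 40 mm wide (its x), 16 mm thick (its y), 74 mm tall (its z); its broad faces look along its y. It stands in one of the three slots (any of them) with the lowest 16 mm in the slot, its x along the organiser's x. This point is its centre, 37 mm above its underside.
- low_box_a_center (a point): One of the two low pill boxes in the other slots, 40 x 16 x 54 mm tall, the same lid and material, loose; this point is its centre, 27 mm above its underside. To be left in place.
- low_box_b_center (a point): The other low pill box, the same as the first; this point is its centre. To be left in place.
- phone_stand: Black plastic stand with a phone lying sideways on it, one loose piece, 0.4 kg, about 90 (x) x 150 (y) x 96 mm high, on the far half of the crate's top. Origin at the centre of its underside; the screen looks along its -x, towards the robot's side, and leans back 20 degrees; the middle of the screen is 5 mm before the origin (to -x) and 56 mm above the crate's top. To be left in place.
- focus (a point): The point in the air where the middle of the tall box is to be held: 120 mm horizontally in front of the middle of the screen (to the stand's -x) and 110 mm above the crate's top. It is fixed to the phone stand and has its axes: the box's y must lie along this x, either way round, and the box's z upright.
- shoehorn: Short aluminium shoehorn, 160 mm long along its y, 35 mm wide, 6 mm high, loose, lying along the crate's front edge. Origin at its underside near its middle. To be left in place.

How it is judged:
By the outcome, as a careful person would: the job done as asked, in the order asked, and still so for the second after the job is handed in, while the arm keeps its last pose, push and grip.
It also fails if it takes over 54 s, if anything falls off the work surface, if the arm or the gripper's body presses on something with over 40 N, if the wrist force passes 120 N, or if a joint passes its speed limit or range.

## Working session

There is one attempt and no reset: what is moved stays moved. The work goes in short steps, Python scripts to look and compute and a shell command to move; the robot and the scene stay as the last step left them, time stands still between calls to the robot, and variables do not carry over. Pictures are saved under pics/ and viewed, and the job is handed in when it is done.

```bash
ls; mkdir -p pics
python3 - <<'E'
from plant import *
import cv2, json
s=read_state(); print({k:(v if isinstance(v,(int,float)) else [round(float(x),4) for x in v]) for k,v in s.items()})
print(tip_reach)
for c in("scene","top"):
    im=read_camera(c); cv2.imwrite(f"pics/{c}0.png",im[:,:,::-1]); print(c,camera_params(c))
E
```

```text
pics
{'t': 0.0, 'q': [-1.4204, 0.1311, 1.4893, 0.0, 1.523, -0.0854], 'dq': [-0.0006, 0.001, 0.0007, 0.0002, 0.0004, -0.0], 'joint_torque': [0.0018, -55.9847, -49.1749, 0.077, 0.036, -0.0001], 'tool_pos': [0.1401, -0.5829, 0.2286], 'orientation': [-3.118, -0.3694, 0.0001], 'force': [-0.0702, -0.0858, -1.0406], 'wrist_torque': [0.0639, 0.0452, -0.0096], 'opening': 0.09333070133744717}
0.011
scene {'fov_y': 51.34628949024654, 'cx': 255.40027156359943, 'cy': 196.5942693951348, 'k1': -0.07751760773176732, 'position': array([ 0.99751844, -0.33386092,  0.86593298]), 'rotation': array([-2.29811177, -0.99929143,  0.36386164])}
top {'fov_y': 47.69197151340386, 'cx': 261.0144511916945, 'cy': 203.41719093808632, 'k1': -0.016050334099529762, 'position': array([0.48294686, 0.02359917, 1.09612649]), 'rotation': array([-2.20831329,  2.16942987, -0.12287291])}
```

View pics/scene0.png

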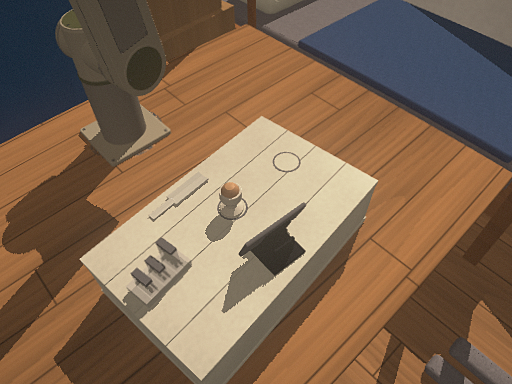

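View pics/top0.png

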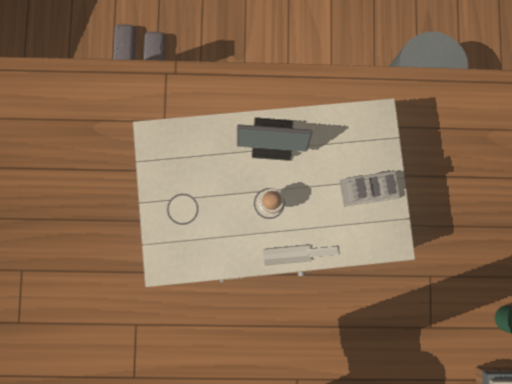

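```bash
cat > h.py <<'E'
from plant import *
import cv2, numpy as np
from scipy.spatial.transform import Rotation as R
def cam(c):
    p=camera_params(c); f=192/np.tan(np.radians(p['fov_y'])/2)
    K=np.array([[f,0,p['cx']],[0,f,p['cy']],[0,0,1]]); return K,np.array([p['k1'],0,0,0,0.]),R.from_rotvec(p['rotation']).as_matrix(),np.array(p['position'])
def proj(c,P):
    K,D,Rm,t=cam(c); P=np.atleast_2d(np.asarray(P,float))
    return cv2.projectPoints(P,Rm.T,-Rm.T@t,K,D)[0].reshape(-1,2)
def ray(c,px):
    K,D,Rm,t=cam(c); u=cv2.undistortPoints(np.array([[px]],float),K,D).ravel()
    d=Rm@np.array([u[0],u[1],1]); return t,d/np.linalg.norm(d)
def atz(c,px,z):
    t,d=ray(c,px); return t+d*(z-t[2])/d[2]
def tri(p1,p2):
    a,d=ray("scene",p1); b,e=ray("top",p2)
    s=np.linalg.lstsq(np.c_[d,-e],b-a,rcond=None)[0]; x,y=a+s[0]*d,b+s[1]*e
    return (x+y)/2,np.linalg.norm(x-y)
E
python3 - <<'E'
from h import *
np.set_printoptions(precision=4,suppress=True)
for n in["egg_cup_center","side_mark_center","organiser","tall_box_center","low_box_a_center","phone_stand","focus","shoehorn","crate"]:
    o={c:tip_of(c,n) for c in("scene","top")}
    for c in o: print(n,c,[(np.round(d['pixel'],1).tolist(),round(d['confidence'],2)) for d in o[c]])
    if o['scene'] and o['top']:
        print('   ',*tri(o['scene'][0]['pixel'],o['top'][0]['pixel']))
print(read_state()['t'])
E
```

```text
egg_cup_center scene [([229.2, 198.0], 0.6)]
egg_cup_center top [([270.0, 201.7], 0.77)]
    [ 0.5648 -0.0186  0.1938] 0.0031644342493933678
side_mark_center scene [([287.3, 159.1], 0.7)]
side_mark_center top [([182.6, 211.0], 0.84)]
    [0.5474 0.1716 0.1636] 0.007958802884741788
organiser scene [([160.4, 276.2], 0.79)]
organiser top [([366.4, 190.6], 0.78)]
    [ 0.5973 -0.23    0.158 ] 0.00031570838726259894
tall_box_center scene [([170.3, 250.8], 0.68)]
tall_box_center top [([354.3, 186.6], 0.89)]
    [ 0.5976 -0.1918  0.2124] 0.004002968381560952
low_box_a_center scene [([158.7, 270.7], 0.88)]
low_box_a_center top [([374.4, 188.0], 0.48)]
    [ 0.6014 -0.2342  0.191 ] 0.008617504465564823
phone_stand scene [([274.4, 246.5], 0.91), ([179.7, 193.7], 0.62)]
phone_stand top [([273.5, 144.9], 0.98)]
    [ 0.698  -0.0211  0.1556] 0.009817949241362601
focus scene [([155.6, 270.6], 0.57)]
focus top []
shoehorn scene [([178.8, 195.2], 0.8)]
shoehorn top [([294.6, 253.5], 0.65)]
    [ 0.4558 -0.0775  0.1551] 0.008413203552607426
crate scene [([168.3, 254.5], 0.69), ([147.7, 280.7], 0.17)]
crate top [([268.5, 198.3], 0.73)]
    [ 0.5554 -0.0975  0.0926] 0.16764228150114557
1.0
```

The scene view has the egg cup at (229,198) on its ring, the empty ring at (287,160), the organiser at (160,275) and the phone at (274,246). In the top view these are at (270,202), (183,209), (372,188) and (273,140). I'll refine these with model overlays.

Run:
```python
import cv2
s=cv2.imread("pics/scene0.png");t=cv2.imread("pics/top0.png")
def crop(im,x,y,w,h,k):return cv2.resize(im[y:y+h,x:x+w],None,fx=k,fy=k,interpolation=cv2.INTER_CUBIC)
cv2.imwrite("pics/z1.png",crop(s,115,140,200,150,4))
cv2.imwrite("pics/z2.png",crop(t,225,105,190,140,4))
```

```text
(no output)
```

View pics/z1.png

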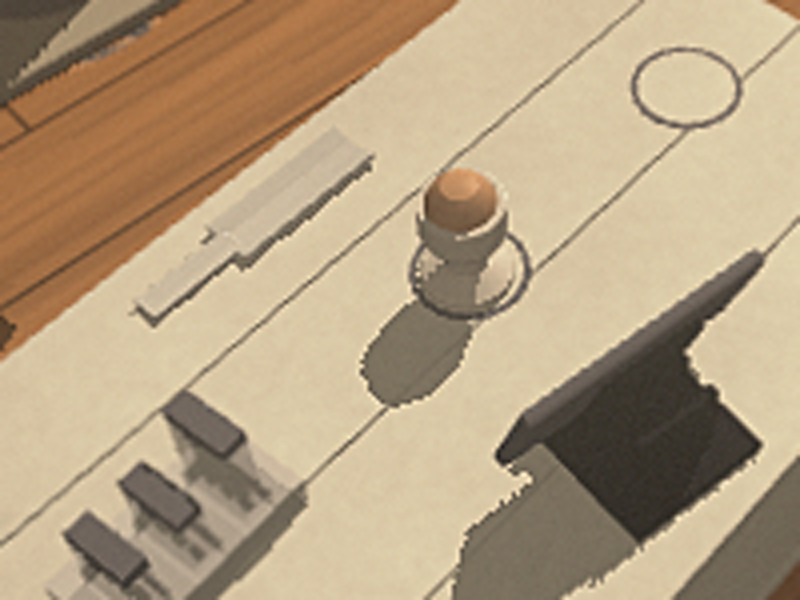

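View pics/z2.png

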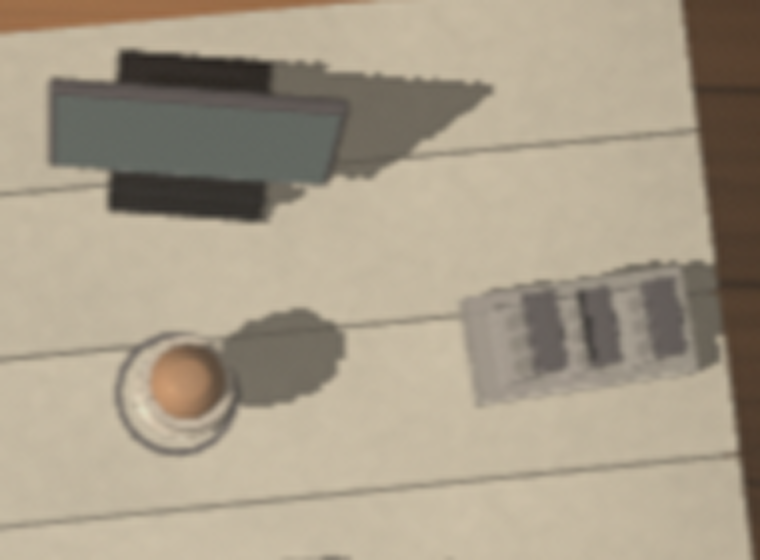

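Run:
```python
from h import *
np.set_printoptions(precision=4,suppress=True)
from scipy.optimize import minimize
# ring fit per camera: maximise darkness along projected circle
for c in("scene","top"):
    g=cv2.cvtColor(cv2.imread(f"pics/{c}0.png"),cv2.COLOR_BGR2GRAY).astype(np.float32)
    bg=cv2.medianBlur(g.astype(np.uint8),15).astype(np.float32)
    d=g-bg
    a=np.linspace(0,2*np.pi,180,endpoint=False)
    for name,x0 in(("side",(0.546,0.172)),("start",(0.56,-0.019))):
        best=None
        for dx in np.arange(-.02,.021,.001):
            for dy in np.arange(-.02,.021,.001):
                P=np.c_[x0[0]+dx+.034*np.cos(a),x0[1]+dy+.034*np.sin(a),np.full(180,.16)]
                u=proj(c,P).astype(np.float32)
                v=cv2.remap(d,u[:,:1],u[:,1:],cv2.INTER_LINEAR).clip(-40,0).mean()
                if best is None or v<best[0]: best=(v,x0[0]+dx,x0[1]+dy)
        print(c,name,np.array(best))
# top corners of crate in top view: fit lines
t=cv2.imread("pics/top0.png")
hsv=cv2.cvtColor(t,cv2.COLOR_BGR2HSV); m=((hsv[...,1]<70)&(hsv[...,2]>90)).astype(np.uint8)
m=cv2.morphologyEx(m,cv2.MORPH_OPEN,np.ones((5,5)))
n,l,st,_=cv2.connectedComponentsWithStats(m); i=1+np.argmax(st[1:,4]); cn=max(cv2.findContours((l==i).astype(np.uint8),0,1)[0],key=cv2.contourArea)
h=cv2.convexHull(cn)[:,0]
W=np.array([atz("top",p,.16)[:2] for p in h],np.float32)
print(cv2.minAreaRect(W))
```

```text
scene side [-37.6191   0.551    0.17  ]Traceback (most recent call last):
  File "<stdin>", line 15, in <module>
  File "h.py", line 8, in proj
    K,D,Rm,t=cam(c); P=np.atleast_2d(np.asarray(P,float))
             ~~~^^^
  File "h.py", line 5, in cam
    p=camera_params(c); f=192/np.tan(np.radians(p['fov_y'])/2)
ValueError: time passes only in moves, steps and waits
```

```bash
python3 - <<'E'
s=open('h.py').read()
s=s.replace("def cam(c):\n    p=camera_params(c);","from functools import lru_cache\n@lru_cache\ndef cam(c):\n    p=camera_params(c);")
open('h.py','w').write(s)
E
python3 - <<'E'
from h import *
np.set_printoptions(precision=4,suppress=True)
for c in("scene","top"):
    g=cv2.cvtColor(cv2.imread(f"pics/{c}0.png"),cv2.COLOR_BGR2GRAY).astype(np.float32)
    bg=cv2.medianBlur(g.astype(np.uint8),15).astype(np.float32)
    d=g-bg
    a=np.linspace(0,2*np.pi,180,endpoint=False)
    for name,x0 in(("side",(0.546,0.172)),("start",(0.56,-0.019))):
        best=None
        for dx in np.arange(-.02,.021,.001):
            for dy in np.arange(-.02,.021,.001):
                P=np.c_[x0[0]+dx+.034*np.cos(a),x0[1]+dy+.034*np.sin(a),np.full(180,.16)]
                u=proj(c,P).astype(np.float32)
                v=cv2.remap(d,u[:,:1],u[:,1:],cv2.INTER_LINEAR).clip(-40,0).mean()
                if best is None or v<best[0]: best=(v,x0[0]+dx,x0[1]+dy)
        print(c,name,np.array(best))
t=cv2.imread("pics/top0.png")
hsv=cv2.cvtColor(t,cv2.COLOR_BGR2HSV); m=((hsv[...,1]<70)&(hsv[...,2]>90)).astype(np.uint8)
m=cv2.morphologyEx(m,cv2.MORPH_OPEN,np.ones((5,5)))
n,l,st,_=cv2.connectedComponentsWithStats(m); i=1+np.argmax(st[1:,4]); cn=max(cv2.findContours((l==i).astype(np.uint8),0,1)[0],key=cv2.contourArea)
h=cv2.convexHull(cn)[:,0]
W=np.array([atz("top",p,.16)[:2] for p in h],np.float32)
print(cv2.minAreaRect(W))
# key points triangulated by hand: lid corners / organiser / phone (scene from z1: /4 + (115,140); top z2: /4+(225,105))
S=lambda x,y:(115+x/4,140+y/4); T=lambda x,y:(225+x/4,105+y/4)
pairs=dict(lid1=((204,425),(545,331)),lid2=((160,497),(602,326)),lid3=((105,550),(662,318)),egg=((461,185),(188,382)),
 phoneTL=((750,258),(52,82)),phoneTR=((540,425),(348,103)))
for k,(a,b) in pairs.items(): print(k,*tri(S(*a),T(*b)))
for k,p in dict(baseFrontL=(108,208),baseFrontR=(263,220)).items(): print(k,atz("top",T(*p),.165))
print(S(204,425))
for k,p in dict(lidA=(540,292),lidB=(550,372)).items(): print(k,atz("top",T(*p),.234))
for k,p in dict(oA=(463,300),oB=(478,405),oC=(697,370),oD=(684,264)).items(): print(k,atz("top",T(*p),.18))
E
```

```text
scene side [-37.6191   0.551    0.17  ]
scene start [-24.5432   0.565   -0.015 ]
top side [-33.3582   0.55     0.17  ]
top start [-23.1804   0.567   -0.017 ]
((0.590218186378479, -0.025501370429992676), (0.3679545521736145, 0.5828342437744141), 6.545161247253418)
lid1 [ 0.5944 -0.1986  0.2321] 0.0017964649486088794
lid2 [ 0.6002 -0.2327  0.2132] 0.0027878926113200806
lid3 [ 0.6049 -0.2658  0.2105] 0.0008261676804629991
egg [ 0.5657 -0.0179  0.2327] 0.003860045733632766
phoneTL [0.7103 0.0496 0.2486] 0.003940747309660692
phoneTR [ 0.7069 -0.0934  0.2485] 0.008087320901545793
baseFrontL [0.6651 0.0219 0.165 ]
baseFrontR [ 0.6603 -0.0625  0.165 ]
(166.0, 246.25)
lidA [ 0.6135 -0.1965  0.234 ]
lidB [ 0.573  -0.2014  0.234 ]
oA [ 0.6164 -0.1687  0.18  ]
oB [ 0.5603 -0.1768  0.18  ]
oC [ 0.5813 -0.2948  0.18  ]
oD [ 0.6385 -0.2884  0.18  ]
```

Run:
```python
from h import *
np.set_printoptions(precision=4,suppress=True)
T=lambda x,y:(225+x/4,105+y/4)
def L(n,a,b,z):
    A,B=atz("top",T(*a),z),atz("top",T(*b),z); d=A-B; print(n,A,B,'mid',(A+B)/2,'yaw',np.degrees(np.arctan2(-d[0],d[1])),np.linalg.norm(d))
L('phonetoprear',(52,80),(348,100),.256)
L('phonetopfront',(52,94),(346,114),.256)
L('phonebot',(52,163),(325,184),.176)
L('basefront',(108,209),(264,221),.165)
L('baserear',(122,50),(270,65),.165)
print('centre',atz("top",T(190,139),.216))
for p in [(44.8,0)]: pass
o=np.concatenate([tip_of("top","phone_stand")[0]['pixel'] for _ in range(2)]); print(o, atz("top",o[:2],.16))
o=tip_of("scene","phone_stand")[0]['pixel']; print(o, atz("scene",o,.16))
r=[silhouettes(c,"phone_stand")[0]['region'] for c in("scene","top")]
r2=[silhouettes(c,"egg_cup_center")[0]['region'] for c in("scene","top")]
np.savez('sil.npz',ps=r[0],pt=r[1],es=r2[0],et=r2[1])
for i,c in enumerate(("scene","top")):
    im=cv2.imread(f"pics/{c}0.png"); im[cv2.Canny((r[i]*255).astype(np.uint8),50,100)>0]=(0,0,255); im[cv2.Canny((r2[i]*255).astype(np.uint8),50,100)>0]=(255,0,0)
    ys,xs=np.where(r[i]|r2[i]); y0,x0=ys.min()-5,xs.min()-5
    cv2.imwrite(f"pics/sil_{c}.png",cv2.resize(im[y0:y0+120,x0:x0+130],None,fx=4,fy=4,interpolation=0)); print(c,x0,y0)
# egg: fit egg cup axis - mid columns of silhouettes
for c,k in(("scene",'es'),("top",'et')):
    m=np.load('sil.npz')[k]; ys,xs=np.where(m); print(c,xs.min(),xs.max(),ys.min(),ys.max(),xs.mean(),ys.mean())
print(proj("top",[[.566,-.016,.199]]),proj("scene",[[.566,-.016,.199]]))
print(read_state()['t'])
```

```text
phonetoprear [0.7106 0.0509 0.256 ] [ 0.704  -0.0956  0.256 ] mid [ 0.7073 -0.0223  0.256 ] yaw -2.580716746372058 0.14657307980110582
phonetopfront [0.7036 0.0507 0.256 ] [ 0.6969 -0.0946  0.256 ] mid [ 0.7002 -0.0219  0.256 ] yaw -2.617481679312291 0.1454737990190954
phonebot [0.6868 0.0525 0.176 ] [ 0.6786 -0.0947  0.176 ] mid [ 0.6827 -0.0211  0.176 ] yaw -3.182856786662922 0.14744554716956815
basefront [0.6645 0.0219 0.165 ] [ 0.6597 -0.063   0.165 ] mid [ 0.6621 -0.0205  0.165 ] yaw -3.2108152880133587 0.08506680452843501
baserear [0.7529 0.0159 0.165 ] [ 0.7465 -0.0654  0.165 ] mid [ 0.7497 -0.0248  0.165 ] yaw -4.523882263216884 0.08156137938993786
centre [ 0.6921 -0.0196  0.216 ]
[273.5 144.9 273.5 144.9] [ 0.6939 -0.0247  0.16  ]
[274.4, 246.5] [ 0.7027 -0.019   0.16  ]
scene 213 176
top 231 113
scene 218 243 181 217 230.4503311258278 199.46490066225167
top 339 397 173 205 358.5249500998004 192.23353293413174
[[269.484  201.3141]] [[231.0825 196.0768]]
1.35
```

View pics/sil_top.png

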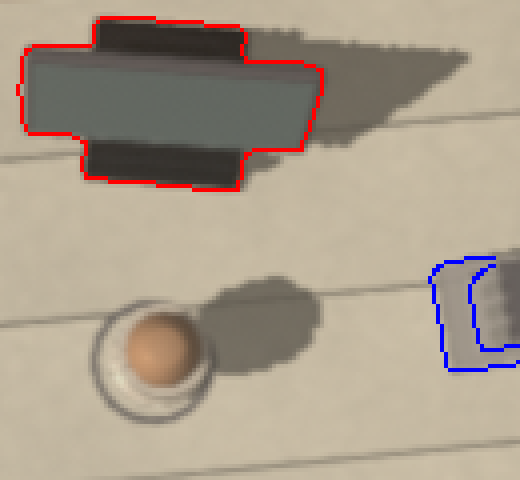

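The top and scene measurements agree: cup about (0.566, -0.017), side mark about (0.5505, 0.170), and stand yaw about -3.2° with the screen middle near (0.692, -0.021). The network's egg-cup outline in the top view (blue) is really the organiser, so I'm ignoring it. Next I'll lift the tool, turn it, and go above the cup with the jaws along the travel direction.

```bash
python3 -m creep '[[0,0,-0.04,0.077,0],[0,0,-0.04,0.077,0],[0.0262,-0.0294,0,0,0],[0.0262,-0.0294,0,0,0],[0.0262,-0.0294,0,0,0],[0.0262,-0.0294,0,0,0],[0.0262,-0.0294,0,0,0],[0.0262,-0.0294,0,0,0]]' 5
```

```text
t: 2.02
tool_pos: [0.2831, -0.3932, 0.3098]
orientation: [3.139, 0.128, 0.001]
force: [0.9, -1.2, 0.4]
opening: 0.0929
```

```bash
python3 -m creep '[[0.0262,-0.0294,0,0,0],[0.0262,-0.0294,0,0,0],[0.0262,-0.0294,0,0,0],[0.0262,-0.0294,0,0,0],[0.0262,-0.0294,0,0,0],[0.0262,-0.0294,0,0,0],[0.0262,-0.0294,0,0,0],[0.0262,-0.0294,0,0,0],[0.0262,-0.0294,0,0,0],[0.0262,-0.0294,0,0,0],[0.0262,-0.0294,0,0,0],[0.0262,-0.0294,0,0,0]]'; python3 -m creep '[[0,0,0,0,0],[0,0,0,0,0]]'
```

```text
t: 3.02
tool_pos: [0.5679, -0.0155, 0.3098]
orientation: [3.139, 0.129, 0.001]
force: [0.4, -1.4, 0.2]
opening: 0.0932
t: 3.18
tool_pos: [0.5674, -0.0156, 0.3088]
orientation: [-3.138, -0.134, 0.002]
force: [-0.5, -0.6, -0.5]
opening: 0.0926
```

```bash
python3 -m creep '[[-0.0015,0.0013,0.03,0,0],[0,0,0.03,0,0],[0,0,0.025,0,0],[0,0,0.02,0,0],[0,0,0,0,0],[0,0,0,0,0]]'
python3 - <<'E'
from h import *
for c in("scene","top"):
    cv2.imwrite(f"pics/{c}1.png",read_camera(c)[:,:,::-1])
a=cv2.imread("pics/scene1.png")[120:270,140:340];b=cv2.imread("pics/top1.png")[130:280,180:380]
cv2.imwrite("pics/g1.png",cv2.resize(cv2.hconcat([a,b]),None,fx=2,fy=2,interpolation=2))
E
```

```text
t: 3.68
tool_pos: [0.5644, -0.0198, 0.2041]
orientation: [-3.139, -0.126, 0.004]
force: [-0.1, -0.6, 0.8]
opening: 0.0929
```

View pics/g1.png

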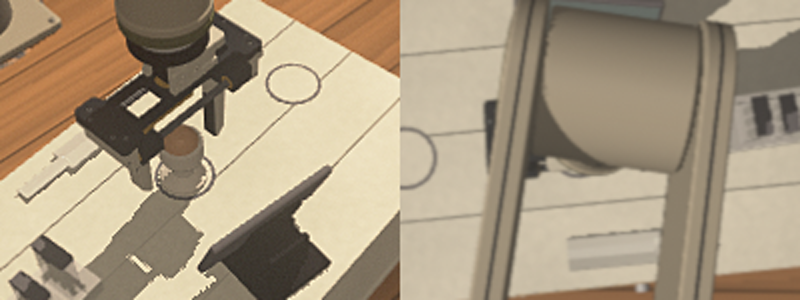

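The scene crop shows the two fingers either side of the bowl, one towards the empty ring and one towards the organiser. I'll close gently.

```bash
python3 -m creep '[[0.0015,-0.002,0,0,60],[0,0,0,0,90],[0,0,0,0,110],[0,0,0,0,130],[0,0,0,0,160],[0,0,0,0,160],[0,0,0,0,160],[0,0,0,0,160]]' 6
python3 - <<'E'
from plant import *
s=read_state();print(s['tool_pos'],s['opening'],s['force'])
E
```

```text
t: 4.45
tool_pos: [0.5669, -0.0169, 0.2047]
orientation: [3.139, 0.128, 0.0]
force: [-1.2, -0.7, 0.0]
opening: 0.0476
[ 0.56693884 -0.01686524  0.20467217] 0.04762169334150117 [-1.21000362 -0.65579751  0.01122496]
```

```bash
python3 -m creep '[[0,-0.004,0,0,160],[0,-0.008,0,0,160],[0,-0.01,0,0,160],[0,-0.01,0,0,160],[0,-0.01,0,0,160],[0,-0.008,0,0,160]]'
python3 - <<'E'
from h import *
a=read_camera("scene")[:,:,::-1];cv2.imwrite("pics/scene2.png",a)
cv2.imwrite("pics/g2.png",cv2.resize(a[100:250,160:360],None,fx=4,fy=4,interpolation=2))
E
```

```text
t: 4.95
tool_pos: [0.5626, 0.0348, 0.2047]
orientation: [-3.139, -0.13, 0.0]
force: [-1.0, -1.2, 0.4]
opening: 0.0475
```

View pics/g2.png

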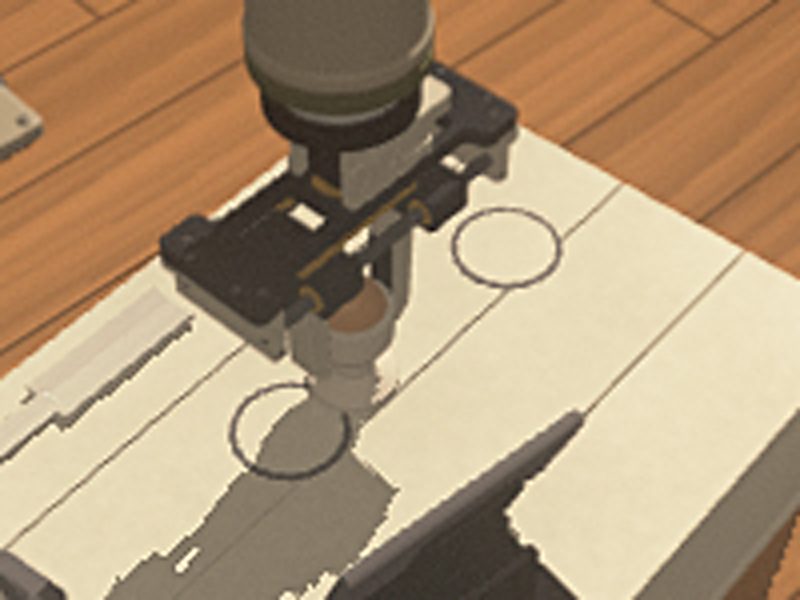

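The cup slides upright with the fingers; it is clear of its start ring at about (290,430) in the crop. Continuing.

```bash
python3 -m creep '[[0,-0.008,0,0,160],[0,-0.014,0,0,160],[0,-0.016,0,0,160],[0,-0.016,0,0,160],[0,-0.016,0,0,160],[0,-0.016,0,0,160],[-0.001,-0.016,0,0,160],[0,-0.014,0,0,160],[0,-0.010,0,0,160],[0,-0.007,0,0,160],[0,-0.003,0,0,160],[0,0,0,0,160]]'
python3 - <<'E'
from h import *
for c,(x,y) in dict(scene=(210,80),top=(110,130)).items():
    a=read_camera(c)[:,:,::-1];cv2.imwrite(f"pics/{c}3.png",a)
    cv2.imwrite(f"pics/g3{c}.png",cv2.resize(a[y:y+150,x:x+190],None,fx=4,fy=4,interpolation=2))
print(read_state()['tool_pos'])
E
```

```text
t: 6.0
tool_pos: [0.5506, 0.1693, 0.2046]
orientation: [-3.138, -0.13, 0.0]
force: [0.2, 1.2, 2.0]
opening: 0.0475
[0.55074303 0.16865437 0.20460743]
```

View pics/g3scene.png

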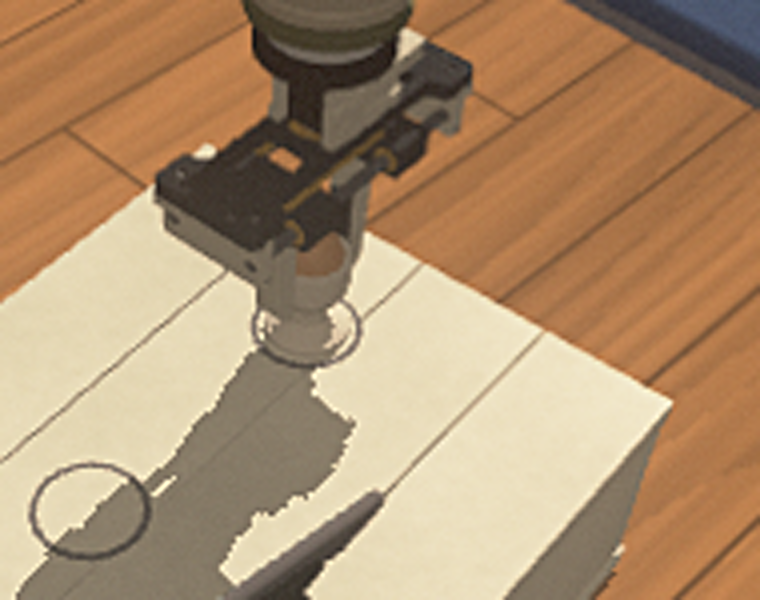

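View pics/g3top.png

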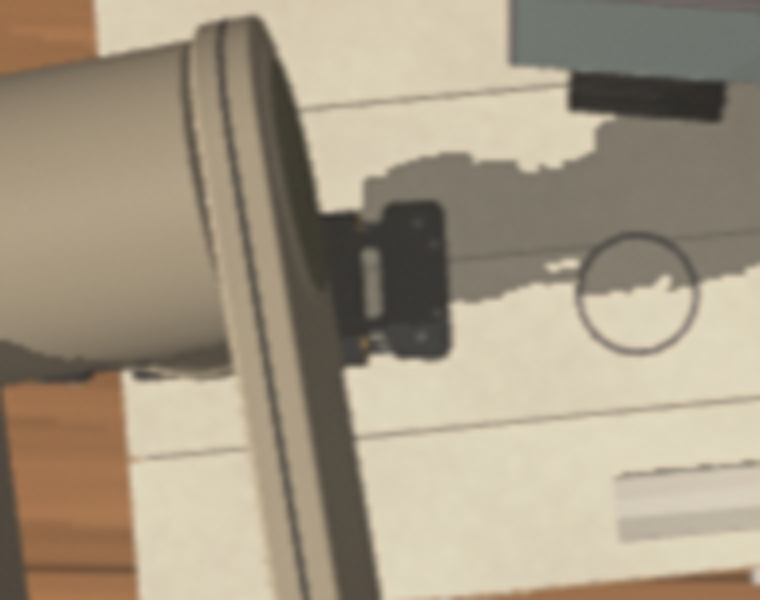

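The foot sits centred in the side ring, at about (306,331) in the scene crop. Releasing and rising straight up.

```bash
python3 -m creep '[[0,0,0,0,120],[0,0,0,0,100],[0,0,0,0,60],[0,0,0,0,0],[0,0,0,0,0],[0,0,0,0,0],[0,0,0,0,0],[0,0,-0.02,0,0],[0,0,-0.035,0,0],[0,0,-0.035,0,0],[0,0,-0.03,0,0]]'
python3 - <<'E'
from h import *
a=read_camera("scene")[:,:,::-1];cv2.imwrite(f"pics/scene4.png",a)
cv2.imwrite(f"pics/g4.png",cv2.resize(a[80:230,210:400],None,fx=4,fy=4,interpolation=2))
E
```

```text
t: 7.02
tool_pos: [0.5506, 0.1686, 0.3268]
orientation: [-3.139, -0.128, -0.001]
force: [1.6, 0.0, 0.9]
opening: 0.093
```

View pics/g4.png

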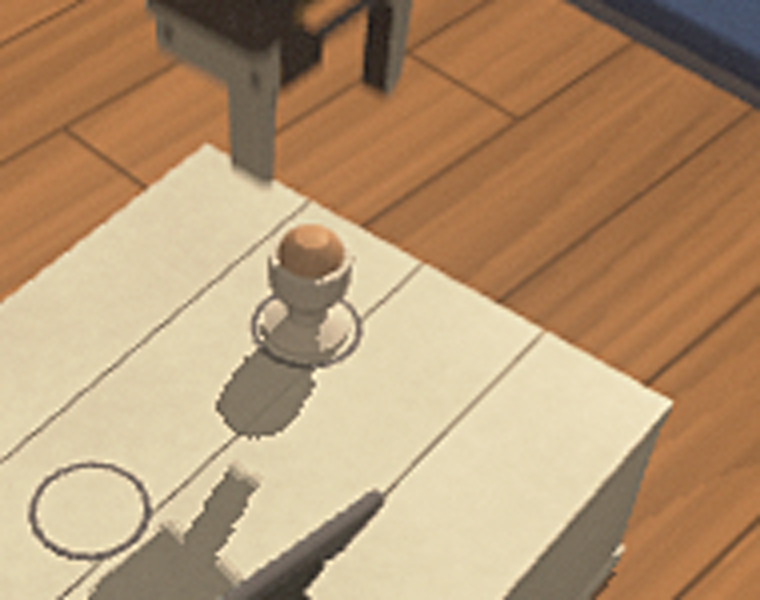

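The cup stands upright, centred in the side ring at (306,330) in the crop, and is released. Going over to the tall box.

```bash
python3 -m creep '[[0.0013,0.037,0,0,0],[0.0013,0.037,0,0,0],[0.0013,0.037,0,0,0],[0.0013,0.037,0,0,0],[0.0013,0.037,0,0,0],[0.0013,0.037,0,0,0],[0.0013,0.037,0,0,0],[0.0013,0.037,0,0,0],[0.0013,0.037,0,0,0],[0.0013,0.0364,0,0,0],[0,0,0,-0.119,0],[0,0,0,-0.119,0]]'; python3 -m creep '[[0,0,0,-0.119,0],[0,0,0,-0.119,0],[0,0,0,-0.119,0],[0,0,0,-0.119,0],[0,0,0,-0.119,0],[0,0,0,-0.119,0],[0,0,0,-0.119,0],[0,0,0,-0.119,0],[0,0,0,-0.119,0],[0,0,0,-0.119,0],[0,0,0,-0.119,0],[0,0,0,-0.119,0]]'; python3 -m creep '[[0,0,0,0,0],[0,0,0,0,0]]'
python3 - <<'E'
from h import *
s=read_state(); print(R.from_rotvec(s['orientation']).as_matrix().round(4), s['q'])
for c,(x,y) in dict(scene=(90,170),top=(290,130)).items():
    a=read_camera(c)[:,:,::-1];cv2.imwrite(f"pics/{c}5.png",a)
    cv2.imwrite(f"pics/g5{c}.png",cv2.resize(a[y:y+150,x:x+190],None,fx=4,fy=4,interpolation=2))
E
```

```text
t: 8.07
tool_pos: [0.5935, -0.2012, 0.3236]
orientation: [-3.101, -0.502, 0.002]
force: [-0.3, 0.0, -0.9]
opening: 0.0928
t: 9.07
tool_pos: [0.5939, -0.1985, 0.3243]
orientation: [-2.009, -2.415, 0.0]
force: [-0.2, -0.4, 0.1]
opening: 0.0931
t: 9.23
tool_pos: [0.5939, -0.1985, 0.3244]
orientation: [-2.021, -2.405, 0.0]
force: [0.1, 0.1, 0.5]
opening: 0.0931
[[-1.724e-01  9.850e-01 -2.000e-04]
 [ 9.850e-01  1.724e-01  1.000e-04]
 [ 1.000e-04 -2.000e-04 -1.000e+00]] [-4.04440906e-01  1.83639290e-01  1.25860603e+00  2.32883481e-06
  1.69956429e+00 -5.77744893e-01]
```

View pics/g5scene.png

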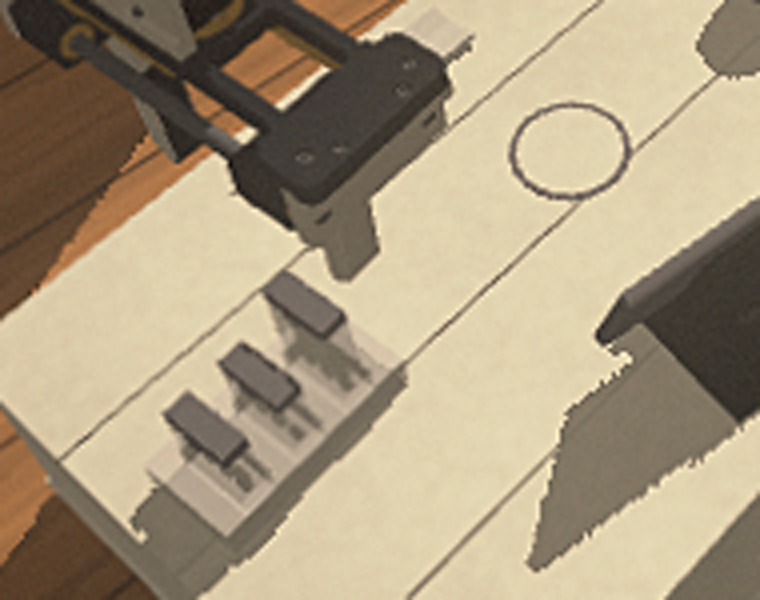

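View pics/g5top.png

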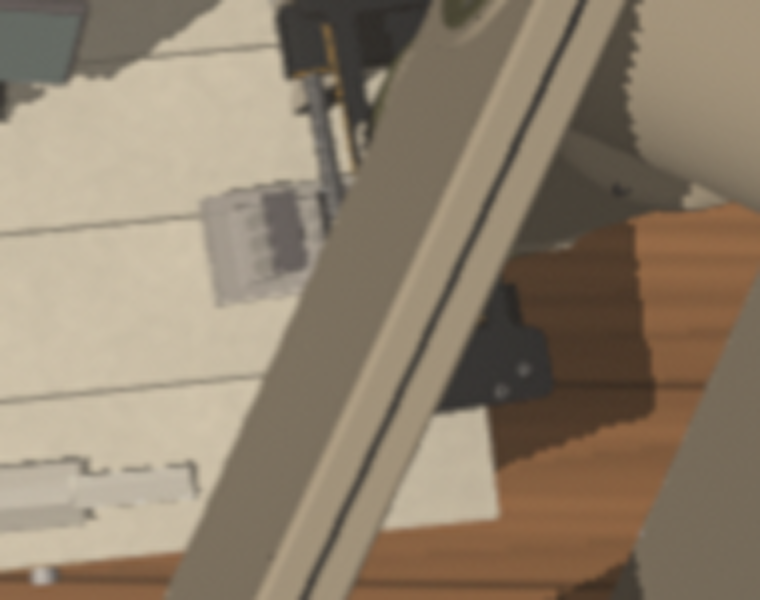

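The gripper sits level above the organiser with the jaws across the tall box's width. The scene crop shows the tall lid at about (305,303). Before descending I'll check the box pose with an overlay.

Run:
```python
from h import *
def box(cx,cy,yaw,z0,z1,lx,ly):
    r=np.radians(yaw);X=np.array([np.cos(r),np.sin(r)]);Y=np.array([-np.sin(r),np.cos(r)])
    return [np.array([np.r_[np.array([cx,cy])+a*lx/2*X+b*ly/2*Y,z] for a,b in((1,1),(1,-1),(-1,-1),(-1,1))]) for z in(z0,z1)]
ox,oy,yaw=.599,-.2320,10
r=np.radians(yaw);Y=np.array([-np.sin(r),np.cos(r)])
ims=[]
for c,(x,y) in dict(scene=(105,220),top=(325,160)).items():
    im=cv2.imread(f"pics/{c}0.png")[y:y+100,x:x+95]; im=cv2.resize(im,None,fx=4,fy=4,interpolation=2)
    L=[box(ox,oy,yaw,.18,.18,.058,.118)[0]]
    for k,h in((1,.238),(0,.218),(-1,.218)):
        p=np.array([ox,oy])+.034*k*Y; L.append(box(*p,yaw,h,h,.040,.016)[0])
    for P in L:
        u=((proj(c,P)-[x,y])*4+1.5).round().astype(np.int32); cv2.polylines(im,[u],True,(0,0,255),1)
    ims.append(im)
cv2.imwrite("pics/ov.png",cv2.hconcat(ims))
```

```text
(no output)
```

View pics/ov.png

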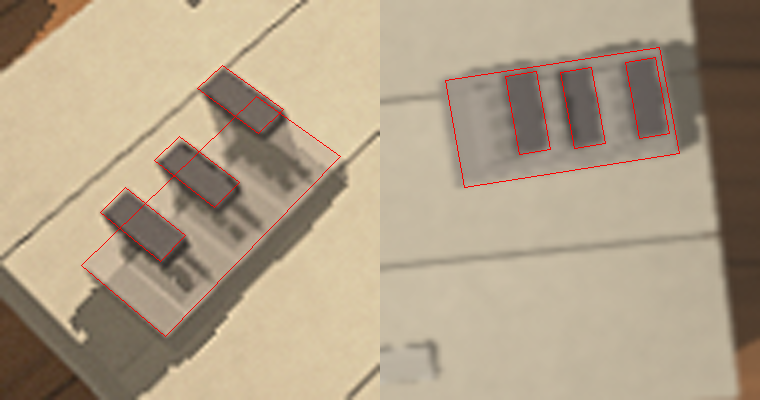

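The overlay matches both views within 1–2 mm, so the box centre is at about (0.593, -0.1985), top 0.238, yaw 10°. Descending.

```bash
python3 -m creep '[[0,-0.0008,0.03,0,0],[0,0,0.03,0,0],[0,0,0.025,0,0],[0,0,0.02,0,0],[0,0,0.013,0,0],[0,0,0,0,0],[0,0,0,0,100]]' 8; python3 -m creep '[[0,0,0,0,110],[0,0,0,0,130],[0,0,0,0,150],[0,0,0,0,170],[0,0,0,0,190],[0,0,0,0,190],[0,0,0,0,190]]' 8
python3 - <<'E'
from h import *
a=read_camera("scene")[:,:,::-1];cv2.imwrite(f"pics/scene6.png",a)
cv2.imwrite(f"pics/g6.png",cv2.resize(a[170:320,90:280],None,fx=4,fy=4,interpolation=2))
E
```

```text
t: 9.92
tool_pos: [0.5929, -0.1986, 0.2065]
orientation: [-2.017, -2.407, 0.0]
force: [0.3, 0.1, 1.4]
opening: 0.0898
t: 10.5
tool_pos: [0.5931, -0.1987, 0.2068]
orientation: [2.016, 2.409, 0.0]
force: [-0.3, 0.4, -0.9]
opening: 0.0444
```

View pics/g6.png

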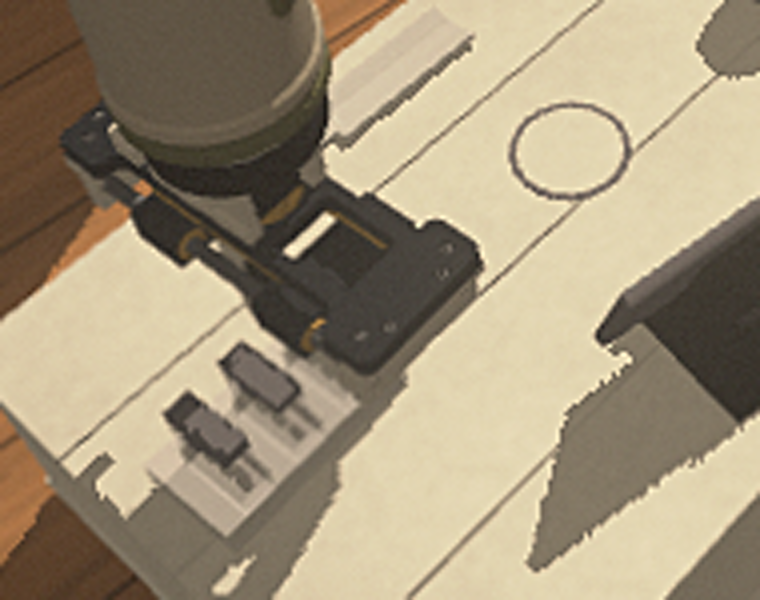

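```bash
python3 -m creep '[[0,0,0,0,200],[0,0,0,0,200],[0,0,0,0,200],[0,0,0,0,200]]' 12
```

```text
t: 10.88
tool_pos: [0.5935, -0.1986, 0.2069]
orientation: [2.016, 2.409, 0.001]
force: [4.0, 1.0, 1.0]
opening: 0.0397
```

```bash
python3 -m creep '[[0,0.0007,0,0,200],[0,0,-0.004,0,200],[0,0,-0.008,0,200],[0,0,-0.012,0,200]]'; python3 -m creep '[[0,0,-0.02,0,200],[0,0,-0.03,0,200],[0,0,-0.025,0,200],[0,0,-0.015,0,200],[0,0,0,0,200],[0,0,0,0,200]]'
python3 - <<'E'
from h import *
a=read_camera("scene")[:,:,::-1];cv2.imwrite(f"pics/scene7.png",a)
cv2.imwrite(f"pics/g7.png",cv2.resize(a[130:320,90:330],None,fx=3,fy=3,interpolation=2))
E
```

```text
t: 11.22
tool_pos: [0.593, -0.198, 0.2293]
orientation: [-2.014, -2.407, 0.001]
force: [-0.0, 0.2, -0.7]
opening: 0.0399
t: 11.72
tool_pos: [0.5938, -0.1989, 0.3215]
orientation: [2.016, 2.408, -0.0]
force: [-0.3, 0.4, -0.8]
opening: 0.04
```

View pics/g7.png

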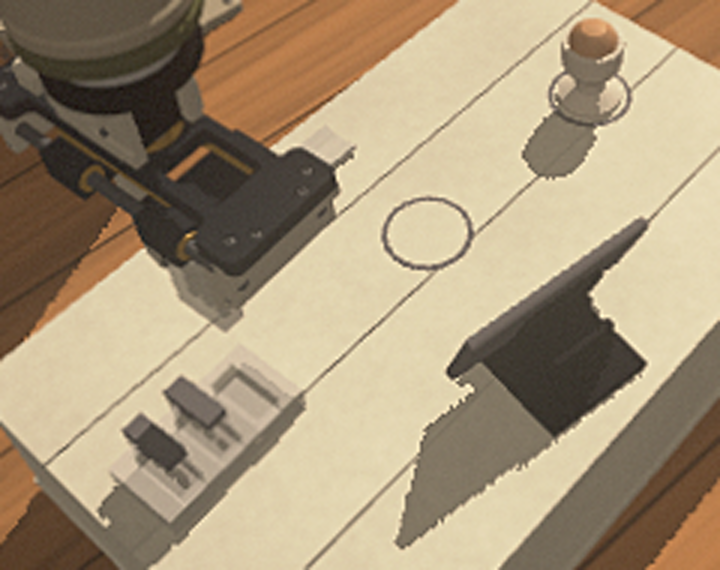

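The box is out of the slot and upright; the low boxes, shoehorn, phone and cup are unmoved. Now to the hold point, with the turn.

```bash
python3 -m creep '[[0.012,0.0007,0,0,200],[0.025,0.0014,0,0,200],[0.0265,0.0015,0,0,200],[0.0265,0.0015,0,0,200],[0.0265,0.0015,0,0,200],[0.0265,0.0015,0,0,200],[0.025,0.0014,0,0,200],[0.0171,0.001,0,0,200]]'; python3 -m creep '[[0,0,0,-0.1,200],[0,0,0,-0.12,200],[0,0,0,-0.12,200],[0,0,0,-0.12,200],[0,0,0,-0.12,200],[0,0,0,-0.12,200],[0,0,0,-0.12,200],[0,0,0,-0.12,200],[0,0,0,-0.12,200],[0,0,0,-0.12,200],[0,0,0,-0.1,200],[0,0,0,-0.06,200]]';python3 -m creep '[[0,0,0.012,0,200],[0,0,0.018,0,200],[0,0,0.012,0,200],[0,0,0.0035,0,200],[0,0,0,0,200],[0,0,0,0,200],[0,0,0,0,200]]'
python3 - <<'E'
from h import *
np.set_printoptions(precision=4,suppress=True)
s=read_state(); print(R.from_rotvec(s['orientation']).as_matrix().round(4), s['q'])
for c,(x,y) in dict(scene=(150,110),top=(190,90)).items():
    a=read_camera(c)[:,:,::-1];cv2.imwrite(f"pics/{c}8.png",a)
    cv2.imwrite(f"pics/g8{c}.png",cv2.resize(a[y:y+150,x:x+190],None,fx=4,fy=4,interpolation=2))
o={c:tip_of(c,"tall_box_center") for c in("scene","top")}; print(o)
try: print(tri(o['scene'][0]['pixel'],o['top'][0]['pixel']))
except Exception as e: print(e)
for c in("scene","top"): print(c,tip_of(c,"focus"))
E
```

```text
t: 12.43
tool_pos: [0.5699, -0.0114, 0.3186]
orientation: [-2.012, -2.408, 0.002]
force: [-1.0, -0.5, -0.1]
opening: 0.0396
t: 13.43
tool_pos: [0.5703, -0.0136, 0.3184]
orientation: [-0.075, -3.137, -0.001]
force: [0.3, 0.0, -0.1]
opening: 0.0399
t: 14.02
tool_pos: [0.5718, -0.0145, 0.2759]
orientation: [0.085, 3.139, -0.0]
force: [0.1, 1.1, -0.6]
opening: 0.0398
[[-0.9985  0.0542  0.001 ]
 [ 0.0542  0.9985 -0.0001]
 [-0.001  -0.     -1.    ]] [-0.115   0.0387  1.5014  0.      1.6005 -1.6316]
{'scene': [{'pixel': [234.2, 173.3], 'confidence': 0.69}, {'pixel': [144.0, 280.6], 'confidence': 0.25}], 'top': []}
list index out of range
scene []
top []
```

View pics/g8scene.png

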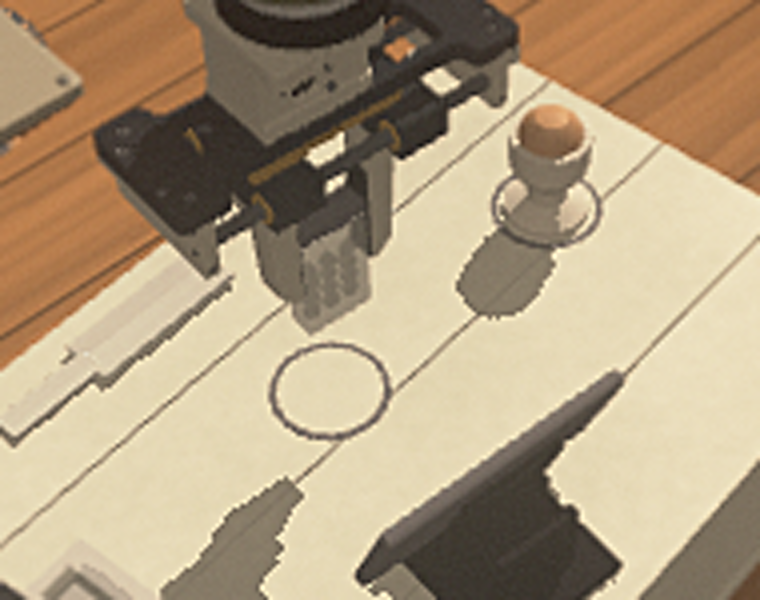

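View pics/g8top.png

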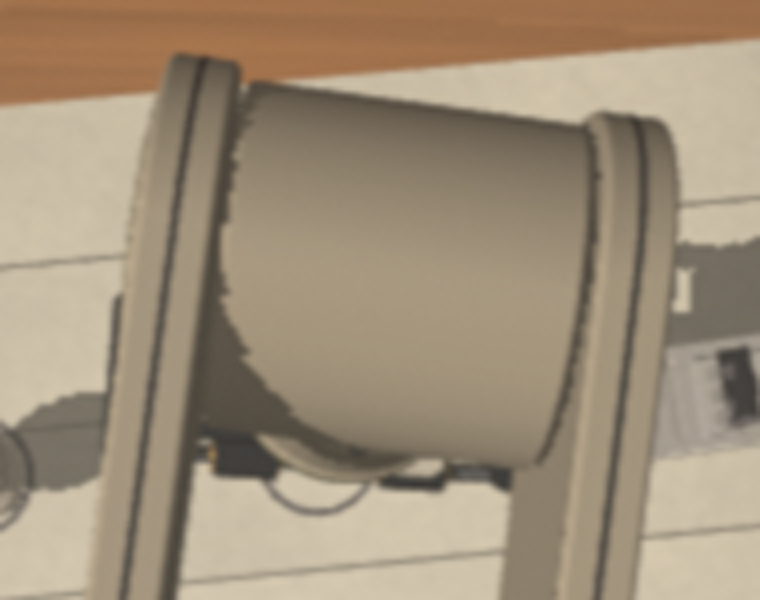

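The scene view shows the box held upright facing the phone at about (335,270) in the crop; the wrist hides it from above. I'll check the box and the stand with overlays.

```bash
cat > ov.py <<'E'
from h import *
import sys
def run(sx,sy,yaw,bc,byaw,out):
    r=np.radians(yaw);Rz=np.array([[np.cos(r),-np.sin(r),0],[np.sin(r),np.cos(r),0],[0,0,1]])
    t=np.radians(20); up=np.array([np.sin(t),0,np.cos(t)])
    hw,hh=.075,.036
    scr=np.array([Rz@(np.array([-.005,0,.056])+a*np.array([0,hw,0])+b*hh*up)+[sx,sy,.16] for a,b in((1,1),(1,-1),(-1,-1),(-1,1))])
    cen=(Rz@np.array([-.005,0,.056])+[sx,sy,.16])
    ims=[]
    for c,f,(x,y) in(("scene","scene0",(220,180)),("top","top0",(225,100)),("scene","scene8",(190,130))):
        im=cv2.resize(cv2.imread(f"pics/{f}.png")[y:y+90,x:x+100],None,fx=4,fy=4,interpolation=2)
        if f=="scene8":
            b=np.radians(byaw);X=np.array([np.cos(b),np.sin(b),0]);Y=np.array([-np.sin(b),np.cos(b),0])
            L=[np.array([np.array(bc)+i*.02*X+j*.008*Y+[0,0,z] for i,j in((1,1),(1,-1),(-1,-1),(-1,1))]) for z in(-.037,.037)]
            L+=[np.array([np.array(bc)+i*.02*X-.008*Y+[0,0,k*.037] for i,k in((1,1),(1,-1),(-1,-1),(-1,1))])]
        else: L=[scr,cen[None]]
        for P in L:
            u=((proj(c,P)-[x,y])*4+1.5).round().astype(np.int32)
            if len(u)==1: cv2.circle(im,tuple(map(int,u[0])),3,(0,255,0),-1)
            else: cv2.polylines(im,[u],True,(0,0,255),1)
        ims.append(cv2.resize(im,None,fx=.98,fy=.98))
    blank=np.zeros_like(ims[0]); cv2.imwrite(out,cv2.vconcat([cv2.hconcat(ims[:2]),cv2.hconcat([ims[2],blank])])[:, :800][:600] if False else cv2.resize(cv2.vconcat([cv2.hconcat(ims[:2]),cv2.hconcat([ims[2],blank])]),(666,600)))
    f=cen-.12*Rz[:,0]; print('focus',f[:2])
if __name__=="__main__": run(.697,-.021,-3.2,(.5718,-.0145,.2701),86.9,"pics/ov8.png")
E
python3 ov.py
```

```text
focus [ 0.5721949  -0.01402231]
```

View pics/ov8.png

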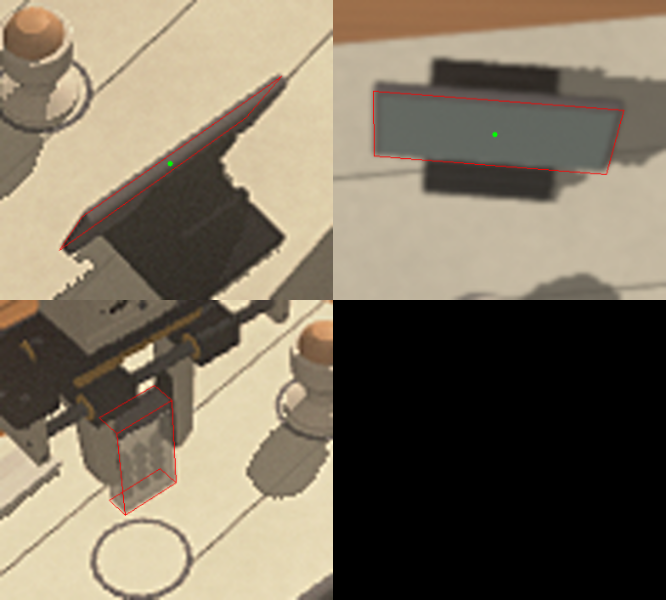

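Both overlays fit within 1–2 mm and the box is within 1 mm of the computed focus. One still check, then I'll hand in.

```bash
python3 -m creep '[[0,0,0,0,200],[0,0,0,0,200],[0,0,0,0,200],[0,0,0,0,200]]'
python3 - <<'E'
from h import *
s=read_state(); print(np.abs(s['dq']).max(),s['tool_pos'],s['opening'])
a=read_camera("scene").astype(int); b=cv2.imread("pics/scene8.png")[:,:,::-1].astype(int); print((np.abs(a-b).max(2)>40).sum())
c=cv2.imread("pics/scene0.png")[:,:,::-1].astype(int); d=(np.abs(a-c).max(2)>60); print('phone',d[205:275,240:305].sum(),'low',d[262:300,130:168].sum())
close_job()
E
```

```text
t: 14.65
tool_pos: [0.5715, -0.0145, 0.2751]
orientation: [-0.085, -3.14, -0.0]
force: [-0.1, 0.7, 0.1]
opening: 0.0402
0.0010165363233969535 [ 0.57151109 -0.0145218   0.27512257] 0.04021064826457233
199
phone 6 low 29
the job is handed in; nothing more can be done
```

The job is done and handed in at about 14.7 s. The tall box is still held in front of the phone.

- **Egg cup:** I slid it with one finger ahead and one behind, at a constant height, onto the side ring and let go. The picture after release showed it upright and centred in the ring.
- **Tall box:** I gripped it by its narrow sides, lifted it out of the slot and turned it square to the phone. Its middle is at about (0.5715, -0.0145, 0.27). The focus I computed is (0.572, -0.014, 0.27), and the yaw agrees to about 0.1° with my estimate of the stand's yaw. Overlays of the box and screen matched the scene camera to within 1–2 mm. The box overlay could only be checked from that camera, because the wrist hid the box from above.
- **Last checks:** The joints were at rest and the opening steady at 40 mm. Almost nothing changed in the phone area (6 pixels) or the low-box area (29 pixels) since the start. I put the low-box change down to moved shadows, but did not confirm that. The shoehorn was judged by eye only; it looked unmoved.
- **Disagreements:**
  - One silhouette of the egg cup was really the organiser, so I ignored it.
  - The network's tall-box point was about 7 mm off my overlay fit; I used the fit.
  - The network's stand origins from the two cameras differed by about 9 mm; I used the screen overlay.
  - The networks could not find the box from above or the focus in the final pictures.
  - 199 pixels differed between the last two scene pictures. I did not look into where they were.

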